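# Load the sprung pot well

## Task

Stand both small terracotta pots, side by side and upright, on the sprung plate of the green pot well, so that it sinks under their weight and shelters them from the wind. Set each one down gently, do not drop it, and leave the white plastic pot standing where it is.

Things in the scene. Friction and masses are not known exactly. Their poses are not given: they have to be found in the camera images.
- pot_a_mid (a point): One of two alike empty terracotta (orange-brown) flower pots, 66 mm high, 66 mm across its thick rim, which is the top 19 mm; below it the body tapers from 57 to 48 mm at the foot; wall about 5 mm. The point lies on its axis half-way up (33 mm above its foot), z up along its axis; yaw has no meaning. About 0.2 kg.
- pot_b_mid (a point): The other terracotta pot, the same in shape and size; the point is likewise half-way up on its axis.
- lift_plate: Perforated bright plate, 184 (x) by 234 mm (y), sprung, in a fixed green frame (202 x 252 mm, rim 83 mm above the work surface). Point: centre of its top face, z up. It moves only up and down, level: empty it is 75 mm above the work surface; each pot sinks it 15 to 26 mm, damped, still within 1 s; travel 60 mm. Pots set 55 mm either side of the centre along its y leave room for fingers.
- plastic_pot_mid (a point): Bystander: a white plastic pot of the same shape and size as the terracotta ones; the point is half-way up on its axis. It is to be left alone.

How it is judged (in metres and radians):
At the end, for the whole second after the job is handed in: Both terracotta pots stand on the plate, upright within 10 degrees, feet on it (mid-point 33 mm above it, +-10 mm), within 80 mm (x) and 105 mm (y) of its centre; the plate is sunk at least 20 mm; all at rest; the white pot upright within 30 mm of where it was (contact force between each of pot_a, pot_b and lift_plate above 0.5 N and angle between each of pot_a_mid, pot_b_mid, plastic_pot_mid's own z axis and vertical below 0.17 rad and z of pot_a_mid in the frame of lift_plate between 0.023 and 0.043 m and x of pot_a_mid in the frame of lift_plate between -0.08 and 0.08 m and y of pot_a_mid in the frame of lift_plate between -0.105 and 0.105 m and linear speed of each of pot_a, pot_b below 0.03 m/s and z of pot_b_mid in the frame of lift_plate between 0.023 and 0.043 m and x of pot_b_mid in the frame of lift_plate between -0.08 and 0.08 m and y of pot_b_mid in the frame of lift_plate between -0.105 and 0.105 m and height (world z) of lift_plate below 0.055 m and linear speed of lift_plate below 0.02 m/s and distance of plastic_pot_mid from where it was at the start of the episode below 0.03 m); the robot touches nothing.
It fails at once if a terracotta pot is dropped (falls free at over 0.6 m/s, from about 2 cm or more) ((linear speed of pot_a above 0.6 m/s and contact force between pot_a and the fingers below 0.05 N) or (linear speed of pot_b above 0.6 m/s and contact force between pot_b and the fingers below 0.05 N)).
It fails at once if the white plastic pot is moved by more than 30 mm (distance of plastic_pot_mid from where it was at the start of the episode above 0.03 m).
It also fails if it takes over 58 s, if anything falls off the work surface, if the arm or the gripper's body presses on something with over 40 N, if the wrist force passes 120 N, or if a joint passes its speed limit or range.

## Robot

A 6-joint arm with a two-finger parallel gripper is mounted at the origin on the work surface. World frame = base frame: x ahead of the robot, y to its left, z up, the work surface at z = 0. Lengths are in mm, angles in rad, forces in N, time in s.
With the tool pointing down it reaches from about 275 to 750 mm from the base axis. Payload 10.2 kg.
Tool frame: the origin (TCP) lies on the centre line of the jaws, within the pads' length; the fingertips stand 8 mm ahead of it and the grasp point (between the pads) lies 11 mm behind it (r.tips_ahead is the distance from the TCP to the fingertips, in mm); z points along the fingers, y is the line along which they close (so a half turn about z gives the same grasp; the last joint's range is limited). The gripper opens to 88 mm and grips with 3 to 60 N. Pads are 18 mm wide; open, the fingers measure 123 mm over their backs; the gripper's body (75 mm by 187 mm) begins 45 mm behind the grasp point.
Start: joints at [0.943, 0.313, 1.498, -0, 1.331, -0.223], TCP at [206.776, 482.571, 246.72] pointing down, gripper open.
Joint ranges: [-2.94, 2.94], [-0.97, 2.17], [0.19, 2.56], [-1.23, 4.37], [0.02, 3.11], [-2.88, 2.88]. Speed limits (rad/s): [2.39, 2.39, 3.01, 3.14, 3.14, 3.14].

## Interface

Orientations are given as a 3x3 rotation matrix whose columns are the frame's x, y, z axes.
In Python, from rig import r, vision gives the robot as it stands.
- The arm moves only by the shell command python3 -m creep 'ROWS' [OPENING] [FORCE]. ROWS is a JSON object of lists of equal length, an entry for each row: "translation": the shift along the tool's x, y, z in mm, a list of three; "rot": the turn, a rotation vector about the tool's x, y, z in rad, a list of three. In form: {"translation": [[tx, ty, tz], ...], "rot": [[rx, ry, rz], ...]}. A call has 1 to 20 rows; each row shifts and turns the commanded pose from where the row before left it, along the tool's axes as they then stand; what a row does not reach is not made up. A row lasts 1/10 s, in which the tool goes at most 50 mm and 8.59 degrees, less where a joint would pass 70% of its speed; a pose out of reach is approached as far as the arm can. A call is refused whole if a number of a shift passes 50 or a number of a turn 0.15, either way. A call with a gripper value outside its range is refused whole. OPENING is the gripper command: -1 is fully open, 1 is shut, values between are in proportion, set as the call begins (- or left out, the last holds). The fingers move at their own pace and stop on an object; FORCE is the grip in N (left out, the last holds). Time passes only in rows, so rows that do not move let the fingers close. It gives the time, the measured TCP pose, the force, the opening and the grip force at its end, in the units of the state.
- r.get_obs(): the state, without advancing time (a new reading comes with each control period).
- vision.snapshot(name): name is "side" or "top"; returns a dict with "color" (480x640x3 uint8, red, green, blue), "camera_matrix" (3x3 intrinsics, pixels), "xyz" and "orientation" of the camera in the world. Camera axes: x right, y up, looking along -z (the intrinsics and any distortion apply to the point x, -y, -z); pixel columns grow to the right and rows downward; lengths in mm; the calibration is good to about 2 mm. A picture is of the moment at which its call begins. There is no depth.
- r.sign_off(): hands the job in; it is judged then, once.
The state is a dict: "time": time; "q": joint angles; "qd": joint speeds; "joint_efforts": joint torques, N m; "ee_pos": TCP position; "eef_rot": TCP orientation; "force": force on the tool from outside, world axes, zero at the start; "wrist_torque": the same for the moment, N m; "opening": finger opening in mm; "gripper_force": force on a finger pad.
Only numpy, scipy, OpenCV 4.12 (cv2) and the standard library are available. Lean on these libraries where they do the work, as an engineer would, in place of code of your own. Each camera call takes 0.05 s, during which the arm holds its last target. There are 200 camera calls.

## Working session

There is one attempt and no reset: what is moved stays moved. The work goes in short steps, Python scripts to look and compute and a shell command to move; the robot and the scene stay as the last step left them, time stands still between calls to the robot, and variables do not carry over. Pictures are saved under pics/ and viewed, at most 10 in all, crops included, and the job is handed in when it is done.

```bash
ls; mkdir -p pics; python3 - <<'E'
from rig import r, vision
import cv2,pickle
o=r.get_obs();print(o['time'],o['ee_pos'],o['eef_rot'],o['opening'])
d={n:vision.snapshot(n) for n in('top','side')}
pickle.dump(d,open('s0.pkl','wb'))
for n in d:
  print(n,d[n]['camera_matrix'],d[n]['xyz'],d[n]['orientation'],[k for k in d[n]])
  cv2.imwrite(f'pics/{n}0.png',d[n]['color'][:,:,::-1])
E
```

```text
pics
0.0 [206.62864017 482.38199371 246.16646004] [[-9.19180261e-01  3.93836350e-01 -7.59962942e-04]
 [ 3.93836969e-01  9.19179753e-01 -1.01206029e-03]
 [ 2.99956417e-04 -1.22956735e-03 -9.99999199e-01]] 88.1071570222708
top [[529.53279169   0.         332.88405467]
 [  0.         529.53279169 236.98816841]
 [  0.           0.           1.        ]] [ 443.62585809  -26.522725   1036.22725328] [[ 0.00423002  0.99186332 -0.12723703]
 [-0.99974191  0.00703469  0.02160158]
 [ 0.02232089  0.12711281  0.99163709]] ['color', 'camera_matrix', 'xyz', 'orientation']
side [[478.78164367   0.         311.26090392]
 [  0.         478.78164367 240.50821545]
 [  0.           0.           1.        ]] [ 494.98773324 -684.59053008  564.50904303] [[ 0.99578603  0.06476449 -0.06492875]
 [-0.09067596  0.5894587  -0.80269316]
 [-0.0137132   0.80519811  0.59284732]] ['color', 'camera_matrix', 'xyz', 'orientation']
```

View pics/top0.png

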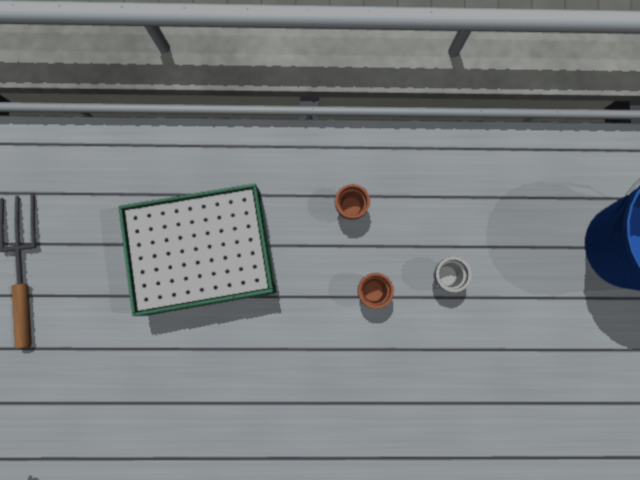

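View pics/side0.png

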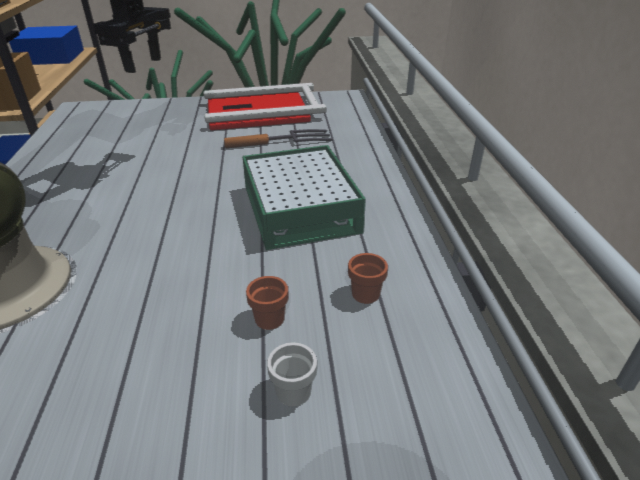

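The top view shows the plate centred near (196,248), terracotta pots at (352,201) and (375,290), and the white pot at (453,274). The side view shows all three pots upright, with the well behind them.

```bash
cat > m.py <<'E'
import cv2,numpy as np
def ray(s,uv,z):
    K=s['camera_matrix'];v=np.linalg.solve(K,[uv[0],uv[1],1.]);d=np.array(s['orientation'])@[v[0],-v[1],-v[2]]
    c=np.array(s['xyz']);return (c+d*(z-c[2])/d[2])[:2]
def proj(s,p):
    v=np.array(s['orientation']).T@(np.array(p)-s['xyz']);q=s['camera_matrix']@[v[0],-v[1],-v[2]];return q[:2]/q[2]
def blobs(s,kind,amin):
    h=cv2.cvtColor(s['color'],cv2.COLOR_RGB2HSV)
    lo,hi={'terra':((3,110,50),(15,255,255)),'green':((60,100,25),(90,255,255))}[kind]
    m=cv2.inRange(h,lo,hi)
    if kind=='green': m=cv2.morphologyEx(m,cv2.MORPH_CLOSE,np.ones((5,5)))
    return [c for c in cv2.findContours(m,cv2.RETR_EXTERNAL,cv2.CHAIN_APPROX_NONE)[0] if cv2.contourArea(c)>amin]
E
python3 - <<'E'
import pickle;from m import *
d=pickle.load(open('s0.pkl','rb'));t,s=d['top'],d['side']
for c in blobs(t,'terra',300):
    (u,v),R=cv2.minEnclosingCircle(c);e=cv2.fitEllipse(c)
    P=ray(t,e[0],66);W=[np.linalg.norm(ray(t,(u+R,v),66)-ray(t,(u-R,v),66))]
    print('pot',(u,v),R,e,P,'diam',W,'reach',np.linalg.norm(P),'side px of rim centre',proj(s,[*P,66]))
for c in blobs(s,'terra',300): print('side bbox',cv2.boundingRect(c))
for c in blobs(t,'green',2000):
    w=np.array([ray(t,p[0],83) for p in c],np.float32);b=cv2.minAreaRect(w);print('well',b,cv2.boxPoints(b),np.hypot(*b[0]))
print('white',ray(t,(453,274),66))
E
```

```text
pot (20.5, 315.5635070800781) 31.75706672668457 ((20.81545066833496, 314.62542724609375), (14.919266700744629, 83.59663391113281), 177.526123046875) [424.02320955 510.56984603] diam [np.float64(112.24805974829722)] reach 663.6846012321779 side px of rim centre [245.31804412 126.19947957]
pot (375.31982421875, 290.5546569824219) 17.54660987854004 ((375.29644775390625, 290.53582763671875), (33.63615036010742, 34.15897750854492), 111.74742889404297) [ 470.01859273 -125.59285027] diam [np.float64(64.2558166036313)] reach 486.50903542949993 side px of rim centre [266.9588576  287.90116247]
pot (351.8252868652344, 201.39157104492188) 17.067398071289062 ((351.939697265625, 201.4240264892578), (32.662601470947266, 33.40906524658203), 13.757001876831055) [635.24625741 -82.92666117] diam [np.float64(63.73852627753296)] reach 640.6361203457493 side px of rim centre [367.15569065 263.40101944]
side bbox (247, 277, 40, 28)
side bbox (349, 253, 38, 25)
well ((542.707763671875, 197.806884765625), (200.74606323242188, 254.03857421875), 10.026545524597168) [[421.75308 305.41083]
 [465.98233  55.25215]
 [663.6625   90.20294]
 [619.4332  340.36163]] 577.6324786665039
white [ 501.00371365 -269.08334921]
```

```bash
python3 -m creep '{"translation":[[0,0,0],[0,0,0],[0,0,0],[0,0,0],[0,0,0],[0,0,0],[0,0,0],[-30,7,0],[-40,10,0],[-40,10,0],[-40,10,0],[-40,10,0],[-40,10,0],[-40,10,0],[-40,10,0],[-40,10,0],[-40,10,0],[-40,10,0],[-40,10,0],[0,0,0]],"rot":[[0,0,0.142],[0,0,0.142],[0,0,0.142],[0,0,0.142],[0,0,0.142],[0,0,0.142],[0,0,0.139],[0,0,0],[0,0,0],[0,0,0],[0,0,0],[0,0,0],[0,0,0],[0,0,0],[0,0,0],[0,0,0],[0,0,0],[0,0,0],[0,0,0],[0,0,0]]}' -1 15
python3 - <<'E'
from rig import r
import numpy as np
o=r.get_obs();R=np.array(o['eef_rot']);print(o['q'],R.round(3),R.T@(np.array([470,-126,o['ee_pos'][2]])-o['ee_pos']))
E
```

```text
time: 2.1
ee_pos: [405.0, 36.8, 246.4]
eef_rot: [[-0.169, 0.986, -0.0], [0.986, 0.169, -0.001], [-0.001, -0.001, -1.0]]
force: [-0.9, 0.5, -0.7]
opening: 87.5
gripper_force: 0.0
[-1.99051195e-01  4.79565792e-02  1.81937545e+00 -7.42684218e-04
  1.27456761e+00 -3.68982133e-01] [[-0.169  0.986 -0.   ]
 [ 0.986  0.169 -0.001]
 [-0.001 -0.001 -1.   ]] [-1.71430967e+02  3.65097138e+01  7.47724058e-02]
```

```bash
python3 -m creep '{"translation":[[-30,6,0],[-40,9,20],[-40,9,25],[-40,9,25],[-21.5,3.5,25],[0,0,25],[0,0,20],[0,0,0],[0,0,0]],"rot":[[0,0,0],[0,0,0],[0,0,0],[0,0,0],[0,0,0],[0,0,0],[0,0,0],[0,0,0],[0,0,0]]}'
python3 - <<'E'
from rig import r,vision
import numpy as np,cv2
o=r.get_obs();R=np.array(o['eef_rot']);print(R.T@(np.array([470,-126,45])-o['ee_pos']))
a=vision.snapshot('side')['color'][200:440,140:460];b=vision.snapshot('top')['color'][150:390,260:580]
cv2.imwrite('pics/a1.png',cv2.resize(np.hstack([a,b]),(800,300))[:,:,::-1])
E
```

```text
time: 3.0
ee_pos: [469.8, -121.9, 107.2]
eef_rot: [[-0.175, 0.985, -0.0], [0.985, 0.175, 0.0], [0.0, -0.0, -1.0]]
force: [0.4, 0.3, 0.6]
opening: 88.1
gripper_force: 0.0
[-4.05697606 -0.47543561 62.20631089]
```

View pics/a1.png

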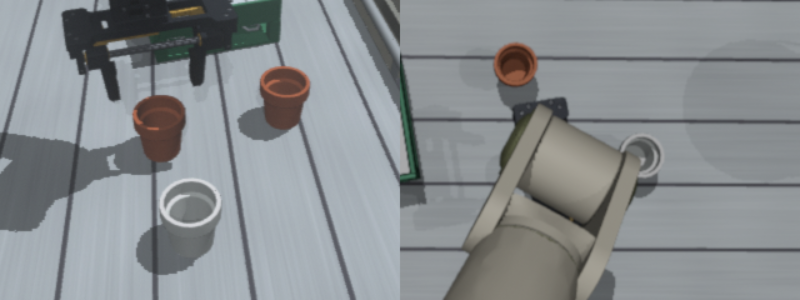

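The fingers straddle the near pot: tips at (112,90) and (197,75) in the crop, with the pot rim at (159,112). The white pot is clear.

```bash
python3 -m creep '{"translation":[[-4,0,12],[0,0,16],[0,0,16],[0,0,12],[0,0,6],[0,0,0],[0,0,0]],"rot":[[0,0,0],[0,0,0],[0,0,0],[0,0,0],[0,0,0],[0,0,0],[0,0,0]]}'
python3 -m creep '{"translation":[[0,0,0],[0,0,0],[0,0,0],[0,0,0],[0,0,0],[0,0,0],[0,0,0],[0,0,0]],"rot":[[0,0,0],[0,0,0],[0,0,0],[0,0,0],[0,0,0],[0,0,0],[0,0,0],[0,0,0]]}' 0.6 15
```

```text
time: 3.8
ee_pos: [470.6, -126.5, 45.1]
eef_rot: [[-0.174, 0.985, 0.001], [0.985, 0.174, -0.0], [-0.0, 0.001, -1.0]]
force: [-0.5, -0.4, 0.9]
opening: 88.2
gripper_force: 0.0
time: 4.6
ee_pos: [470.6, -126.5, 45.0]
eef_rot: [[-0.174, 0.985, 0.001], [0.985, 0.174, -0.0], [-0.0, 0.001, -1.0]]
force: [1.1, -0.2, 4.6]
opening: 62.6
gripper_force: 14.7
```

```bash
python3 -m creep '{"translation":[[0,0,-3],[0,0,-6],[0,0,-10],[0,0,-15],[0,0,-15],[0,0,-10],[0,0,-4],[0,0,0],[0,0,0]],"rot":[[0,0,0],[0,0,0],[0,0,0],[0,0,0],[0,0,0],[0,0,0],[0,0,0],[0,0,0],[0,0,0]]}'
python3 - <<'E'
from rig import r,vision
import numpy as np,cv2
o=r.get_obs();R=np.array(o['eef_rot']);print(R.T@(np.array([533,252,170])-o['ee_pos']),o['force'],o['wrist_torque'])
cv2.imwrite('pics/a2.png',cv2.resize(vision.snapshot('side')['color'][180:400,180:440],(780,600))[:,:,::-1])
E
```

```text
time: 5.5
ee_pos: [470.0, -126.2, 107.3]
eef_rot: [[-0.174, 0.985, -0.001], [0.985, 0.174, 0.0], [0.001, -0.001, -1.0]]
force: [-0.3, 0.5, -2.1]
opening: 62.7
gripper_force: 15.0
[361.49594004 127.81631076 -62.62020506] [-0.33146122  0.45299249 -2.14330438] [-0.04923326  0.02134803  0.03275876]
```

View pics/a2.png

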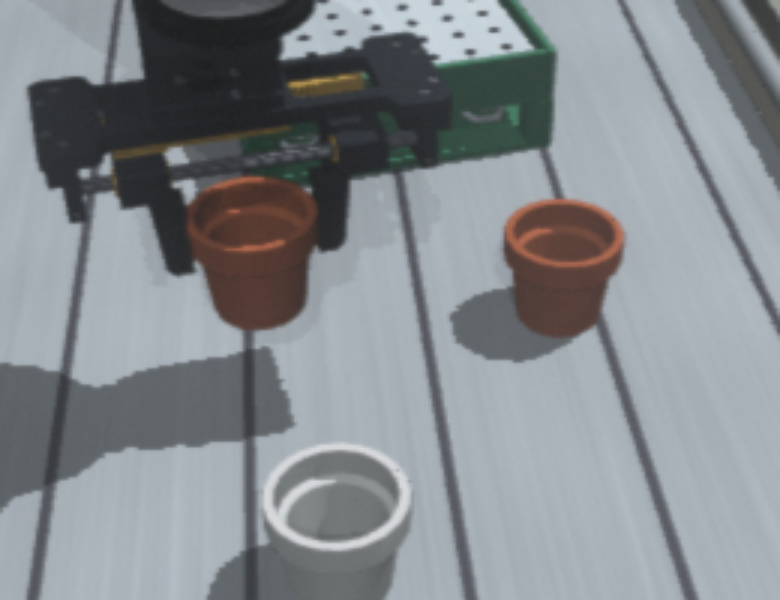

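The pot hangs upright in the jaws, with its rim at (252,222) between the fingers, and the scale shows 2.1 N. Next I carry it to the far half of the plate.

```bash
python3 -m creep '{"translation":[[0,0,-10],[10,4,-20],[20,8,-20],[30,10,-13],[35,12,0],[35,12,0],[35,12,0],[35,12,0],[35,12,0],[35,12,0],[35,12,0],[30,11,0],[20,8,0],[6,3,0],[0,0,0],[0,0,0]],"rot":[[0,0,0],[0,0,0],[0,0,0],[0,0,0],[0,0,0],[0,0,0],[0,0,0],[0,0,0],[0,0,0],[0,0,0],[0,0,0],[0,0,0],[0,0,0],[0,0,0],[0,0,0],[0,0,0]]}'
python3 - <<'E'
from rig import r
import numpy as np
o=r.get_obs();R=np.array(o['eef_rot']);print(R.T@(np.array([533,252,122])-o['ee_pos']),o['force'])
E
```

```text
time: 7.15
ee_pos: [533.5, 250.4, 170.8]
eef_rot: [[-0.173, 0.985, -0.0], [0.985, 0.173, -0.0], [-0.0, -0.0, -1.0]]
force: [0.3, 0.5, -1.5]
opening: 62.5
gripper_force: 15.0
[ 1.62697212 -0.1685427  48.76016603] [ 0.32326741  0.54532964 -1.457648  ]
```

```bash
python3 -m creep '{"translation":[[1,0,6],[0,0,10],[0,0,12],[0,0,10],[0,0,6],[0,0,4],[0,0,3],[0,0,3],[0,0,3],[0,0,3],[0,0,3],[0,0,2],[0,0,1],[0,0,0],[0,0,0],[0,0,0]],"rot":[[0,0,0],[0,0,0],[0,0,0],[0,0,0],[0,0,0],[0,0,0],[0,0,0],[0,0,0],[0,0,0],[0,0,0],[0,0,0],[0,0,0],[0,0,0],[0,0,0],[0,0,0],[0,0,0]]}'
python3 - <<'E'
from rig import r
print(r.get_obs()['force'])
E
```

```text
time: 8.75
ee_pos: [533.4, 252.4, 104.9]
eef_rot: [[-0.174, 0.985, 0.0], [0.985, 0.174, 0.0], [0.0, 0.0, -1.0]]
force: [-0.2, 0.1, -0.2]
opening: 62.4
gripper_force: 14.9
[-0.17246967  0.06995191 -0.23625381]
```

```bash
Z='' ; python3 -m creep '{"translation":[[0,0,0],[0,0,0],[0,0,0],[0,0,0],[0,0,0],[0,0,0],[0,0,0],[0,0,0],[0,0,-5],[0,0,-15],[0,0,-25],[0,0,-25],[0,0,-15],[0,0,-5],[0,0,0]],"rot":[[0,0,0],[0,0,0],[0,0,0],[0,0,0],[0,0,0],[0,0,0],[0,0,0],[0,0,0],[0,0,0],[0,0,0],[0,0,0],[0,0,0],[0,0,0],[0,0,0],[0,0,0]]}' -1
python3 - <<'E'
from rig import r,vision
import numpy as np,cv2
from m import *
o=r.get_obs();R=np.array(o['eef_rot']);print(R.T@(np.array([635,-83,120])-o['ee_pos']))
cv2.imwrite('pics/a3.png',cv2.resize(vision.snapshot('side')['color'][80:320,180:440],(650,600))[:,:,::-1])
t=vision.snapshot('top')
for c in blobs(t,'terra',300):print(cv2.fitEllipse(c),ray(t,cv2.fitEllipse(c)[0],66))
E
```

```text
time: 10.25
ee_pos: [533.4, 252.5, 195.1]
eef_rot: [[-0.174, 0.985, 0.001], [0.985, 0.174, 0.0], [0.0, 0.001, -1.0]]
force: [-0.4, 0.2, 0.5]
opening: 88.1
gripper_force: 0.0
[-348.01448552   41.52844731   75.12857544]
((163.2893524169922, 251.23851013183594), (29.665725708007812, 36.48569869995117), 169.77960205078125) [539.65088422 262.35447041]
((351.93963623046875, 201.46676635742188), (32.529483795166016, 33.3549690246582), 14.782212257385254) [635.16518387 -82.92651891]
```

View pics/a3.png

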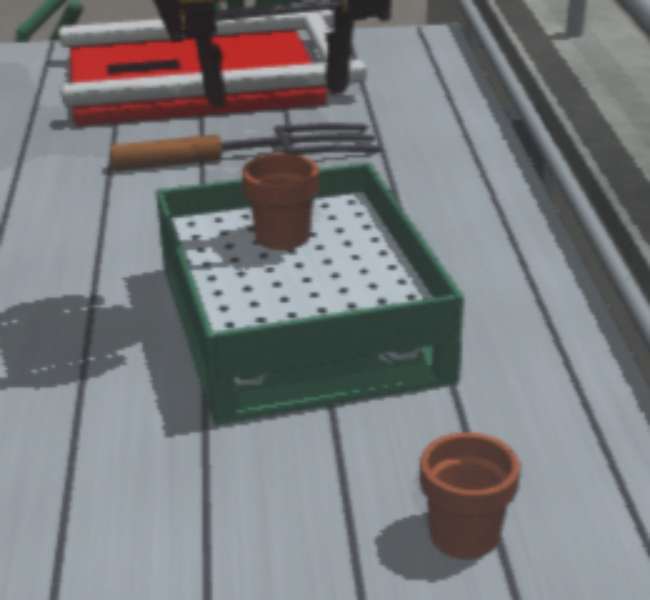

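The first pot stands upright on the sunken plate, at (282,200) in the crop. The second pot has not moved and is at (635,-83).

```bash
python3 -m creep '{"translation":[[-15,2,0],[-30,4,0],[-40,5,0],[-40,5,0],[-40,5,0],[-40,5,0],[-40,5,0],[-40,4.5,10],[-33,4,20],[-20,2,20],[-10,0,20],[0,0,18],[0,0,0],[0,0,0]],"rot":[[0,0,0],[0,0,0],[0,0,0],[0,0,0],[0,0,0],[0,0,0],[0,0,0],[0,0,0],[0,0,0],[0,0,0],[0,0,0],[0,0,0],[0,0,0],[0,0,0]]}'
python3 - <<'E'
from rig import r
import numpy as np
o=r.get_obs();R=np.array(o['eef_rot']);print(R.T@(np.array([635,-83,45])-o['ee_pos']))
E
```

```text
time: 11.75
ee_pos: [634.6, -83.6, 106.8]
eef_rot: [[-0.174, 0.985, -0.001], [0.985, 0.174, 0.0], [0.0, -0.001, -1.0]]
force: [-0.5, -0.2, 0.5]
opening: 88.3
gripper_force: 0.0
[ 0.48636484  0.4936394  61.78322869]
```

```bash
python3 -m creep '{"translation":[[0,0,12],[0,0,16],[0,0,16],[0,0,12],[0,0,6],[0,0,0],[0,0,0]],"rot":[[0,0,0],[0,0,0],[0,0,0],[0,0,0],[0,0,0],[0,0,0],[0,0,0]]}' && python3 -m creep '{"translation":[[0,0,0],[0,0,0],[0,0,0],[0,0,0],[0,0,0],[0,0,0],[0,0,0],[0,0,0],[0,0,-3],[0,0,-6],[0,0,-10],[0,0,-20],[0,0,-25],[0,0,-25],[0,0,-20],[0,0,-10],[0,0,-6],[0,0,0],[0,0,0]],"rot":[[0,0,0],[0,0,0],[0,0,0],[0,0,0],[0,0,0],[0,0,0],[0,0,0],[0,0,0],[0,0,0],[0,0,0],[0,0,0],[0,0,0],[0,0,0],[0,0,0],[0,0,0],[0,0,0],[0,0,0],[0,0,0],[0,0,0]]}' 0.6 15
python3 - <<'E'
from rig import r
import numpy as np
o=r.get_obs();R=np.array(o['eef_rot']);print(R.T@(np.array([552,144,170])-o['ee_pos']),o['force'])
E
```

```text
time: 12.45
ee_pos: [635.1, -83.1, 45.3]
eef_rot: [[-0.174, 0.985, 0.001], [0.985, 0.174, -0.0], [-0.0, 0.001, -1.0]]
force: [-0.0, -0.3, -0.1]
opening: 88.4
gripper_force: 0.0
time: 14.35
ee_pos: [634.4, -83.0, 168.7]
eef_rot: [[-0.174, 0.985, -0.002], [0.985, 0.174, 0.001], [0.001, -0.002, -1.0]]
force: [-0.2, -1.1, -2.1]
opening: 61.1
gripper_force: 15.1
[237.83839761 -41.62817769  -1.06217994] [-0.15206519 -1.05091027 -2.13091012]
```

```bash
python3 -m creep '{"translation":[[10,-2,0],[20,-4,0],[30,-6,0],[35,-6,0],[35,-6,0],[35,-6,0],[35,-6,0],[25,-4,0],[10,-2,0],[3,0,0],[0,0,0],[0,0,6],[0,0,12],[0,0,14],[0,0,12],[0,0,10],[0,0,4],[0,0,0],[0,0,0]],"rot":[[0,0,0],[0,0,0],[0,0,0],[0,0,0],[0,0,0],[0,0,0],[0,0,0],[0,0,0],[0,0,0],[0,0,0],[0,0,0],[0,0,0],[0,0,0],[0,0,0],[0,0,0],[0,0,0],[0,0,0],[0,0,0],[0,0,0]]}'
python3 - <<'E'
from rig import r,vision
import numpy as np,cv2
o=r.get_obs();R=np.array(o['eef_rot']);print(R.T@(np.array([552,144,110])-o['ee_pos']),o['force'],o['opening'])
cv2.imwrite('pics/a4.png',cv2.resize(vision.snapshot('side')['color'][80:320,180:440],(650,600))[:,:,::-1])
E
```

```text
time: 16.25
ee_pos: [552.3, 144.0, 112.1]
eef_rot: [[-0.174, 0.985, 0.001], [0.985, 0.174, -0.0], [-0.0, 0.001, -1.0]]
force: [0.3, 0.9, -1.4]
opening: 61.7
gripper_force: 15.0
[ 0.0529583  -0.2671319   2.09557187] [ 0.25172621  0.92257943 -1.41680532] 61.65165699698785
```

View pics/a4.png

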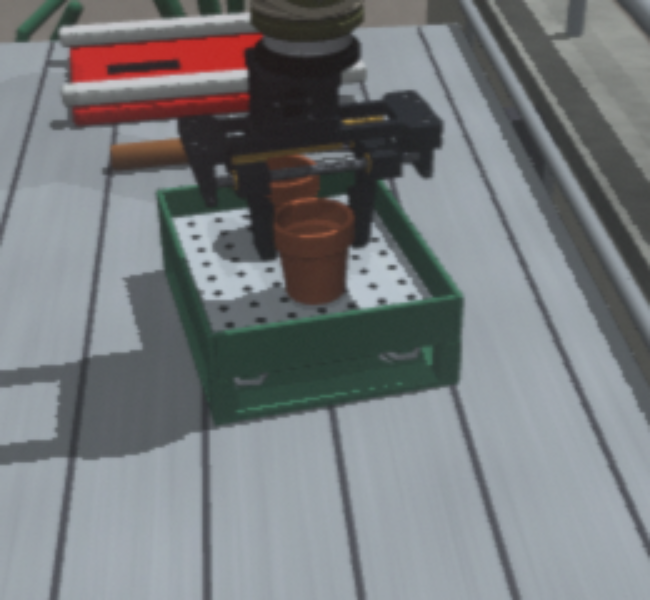

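The second pot hangs upright over the near half of the plate at (315,255), clear of the first pot and the frame.

```bash
python3 -m creep '{"translation":[[0,0,2],[0,0,3],[0,0,3],[0,0,3],[0,0,3],[0,0,3],[0,0,2],[0,0,0],[0,0,0],[0,0,0]],"rot":[[0,0,0],[0,0,0],[0,0,0],[0,0,0],[0,0,0],[0,0,0],[0,0,0],[0,0,0],[0,0,0],[0,0,0]]}'
```

```text
time: 17.3
ee_pos: [552.0, 144.0, 92.8]
eef_rot: [[-0.174, 0.985, -0.0], [0.985, 0.174, -0.0], [0.0, -0.0, -1.0]]
force: [-0.3, 0.2, -0.6]
opening: 61.5
gripper_force: 14.8
```

```bash
python3 -m creep '{"translation":[[0,0,2],[0,0,2],[0,0,2],[0,0,2],[0,0,0],[0,0,0],[0,0,0]],"rot":[[0,0,0],[0,0,0],[0,0,0],[0,0,0],[0,0,0],[0,0,0],[0,0,0]]}'
```

```text
time: 18.0
ee_pos: [552.0, 144.0, 84.8]
eef_rot: [[-0.174, 0.985, 0.0], [0.985, 0.174, 0.0], [-0.0, 0.0, -1.0]]
force: [-0.5, -0.4, 0.7]
opening: 61.5
gripper_force: 15.0
```

```bash
python3 -m creep '{"translation":[[0,0,0],[0,0,0],[0,0,0],[0,0,0],[0,0,0],[0,0,0],[0,0,0],[0,0,0],[0,0,-5],[0,0,-15],[0,0,-25],[0,0,-35],[0,0,-35],[0,0,-25],[0,0,-10],[0,0,0]],"rot":[[0,0,0],[0,0,0],[0,0,0],[0,0,0],[0,0,0],[0,0,0],[0,0,0],[0,0,0],[0,0,0],[0,0,0],[0,0,0],[0,0,0],[0,0,0],[0,0,0],[0,0,0],[0,0,0]]}' -1
python3 - <<'E'
from rig import r,vision
import cv2,pickle
from m import *
s=vision.snapshot('side');cv2.imwrite('pics/a5.png',cv2.resize(s['color'][80:400,160:440],(700,800*1*600//800))[:,:,::-1])
t=vision.snapshot('top')
for c in blobs(t,'terra',300):print(cv2.boundingRect(c),ray(t,cv2.fitEllipse(c)[0],106))
for p in ((533,252),(552,144)):
  print('rim side px for plate at 40:',proj(s,(*p,106)),'at 50',proj(s,(*p,116)))
for c in blobs(s,'terra',200):print('side',cv2.boundingRect(c))
E
```

```text
time: 19.6
ee_pos: [552.3, 144.0, 235.6]
eef_rot: [[-0.174, 0.985, 0.002], [0.985, 0.174, 0.0], [-0.0, 0.002, -1.0]]
force: [0.1, 0.2, 0.5]
opening: 88.3
gripper_force: 0.0
(12, 284, 17, 64) [424.96635475 488.90308189]
(146, 243, 36, 27) [525.61680703 252.18755206]
(224, 225, 21, 36) [552.18241774 129.1031098 ]
rim side px for plate at 40: [292.22956418 154.02110459] at 50 [292.05460828 149.73954478]
rim side px for plate at 40: [305.11544115 177.94107198] at 50 [305.00621985 173.4197769 ]
side (290, 173, 32, 21)
side (277, 151, 31, 21)
```

View pics/a5.png

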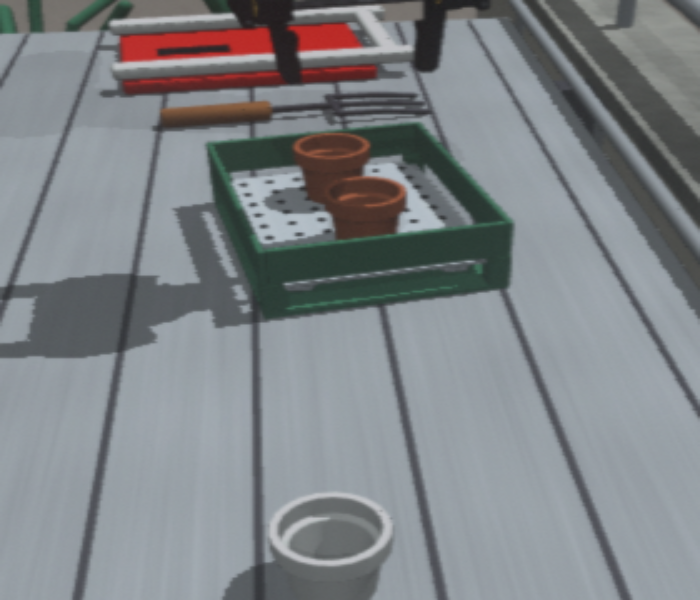

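Both pots stand upright on the plate, at (332,170) and (365,210) in the crop, and it has sunk to about 36–40 mm. The white pot hasn't moved, and the gripper is well clear.

```bash
python3 -c "
from rig import r
print(r.sign_off())"
```

```text
the job is handed in; nothing more can be done
None
```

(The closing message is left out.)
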